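Level scoop of specimen jars

ROBOT

A 7-joint arm with a two-finger parallel gripper is mounted at the origin on the work surface. World frame = base frame: x ahead of the robot, y to its left, z up, the work surface at z = 0. Lengths are in m, angles in rad, forces in N, time in s.
With the tool pointing down it reaches from about 0.425 to 0.875 m from the base axis. Payload 9.9 kg.
Tool frame: the origin (TCP) lies between the finger pads; the fingertips stand 11 mm ahead of it and the grasp point (between the pads) lies 8 mm behind it (ctrl.tcp_to_tips is the distance from the TCP to the fingertips, in m); y points along the fingers, z is the direction in which the jaws open and shut, and the axes are right-handed (so a half turn about y gives the same grasp; the last joint's range is limited). The gripper opens to 85 mm and grips with 20 to 120 N. Pads are 22 mm wide; open, the fingers measure 114 mm over their backs; the gripper's body (76 mm by 85 mm) begins 54 mm behind the grasp point. The pads swing forward as they close: fully open they stand 13 mm farther back than shut.
Start: joints at [1.088, 0.576, 0.025, 1.437, -0.015, 1.129, -0.057], TCP at [0.262, -0.622, 0.242] pointing down, gripper open.
Joint ranges: [-2.76, 2.76], [-0.34, 2.15], [-1.52, 1.57], [0.19, 2.46], [-1.09, 4.23], [0.17, 1.99], [-2.82, 2.82]. Speed limits (rad/s): [2.22, 2.22, 3.01, 3.01, 3.14, 3.14, 3.14].

INTERFACE

Orientations are given as a unit quaternion [x, y, z, w].
In Python, from cell import ctrl, imaging gives the robot as it stands.
- The arm moves only by the tool play_rows, never from a script. Its argument "steps" is a list of rows, each an object with "fingers": the finger opening in mm, from 0 to 85.4; "translation": the shift along the tool's x, y, z in mm, a list of three; "twist": the turn about the tool's y in rad. In form: [{"fingers": fingers, "translation": [x, y, z], "twist": twist}, ...]. A call has exactly 5 rows; each row shifts and turns the commanded pose from where the row before left it, along the tool's axes as they then stand; what a row does not reach is not made up. A row lasts 1/8 s, in which the tool goes at most 62.5 mm and 10.7 degrees, less where a joint would pass 70% of its speed; a pose out of reach is approached as far as the arm can. A call with a gripper value outside its range is refused whole. The fingers move at their own pace and stop on an object; "grip_force" is the grip in N (left out, the last holds). Time passes only in rows, so rows that do not move let the fingers close, or fill a call up. It gives the time, the measured TCP pose, the force and the opening at its end, in the units of the state.
- ctrl.read_state(): the state, without advancing time (a new reading comes with each control period).
- imaging.read_camera(name): name is "scene" or "top"; returns a dict with "image" (480x640x3 uint8, blue, green, red), "z_map" (480x640 float32, m along the optical axis (not along the pixel's ray), 0 where there is no reading), "camera_matrix" (3x3 intrinsics, pixels), "k1" (the pictures are not rectified: a ray, as slopes to the right and down, at radius r is drawn at 1 + k1 r^2 times it, then the intrinsics apply), "R" (3x3) and "t" (3): a world point X has camera coordinates R X + t. Camera axes: x right, y down, z forward; pixel columns grow to the right and rows downward; lengths in m; the calibration is good to about 2 mm. A picture is of the moment at which its call begins.
- ctrl.close_job(): hands the job in, once; it reports no verdict.
The state is a dict: "t": time; "joint_pos": joint angles; "joint_velocities": joint speeds; "joint_torque": joint torques, N m; "tool_pos": TCP position; "orientation": TCP orientation; "force": force on the tool from outside, world axes, zero at the start; "moment": the same for the moment, N m; "width": finger opening in m.
Only numpy, scipy, OpenCV 4.12 (cv2) and the standard library are available. Lean on these libraries where they do the work, as an engineer would, in place of code of your own. Each camera call takes 0.05 s, during which the arm holds its last target.

TASK

Take the wide scoop with the orange handle, slide it under the three jars heaped on the grey tray's cradle and lift the whole heap, then draw the scoop back level under the tray's red strike bar so that the bar knocks the top jar back into the tray. Set the scoop with its level measure of two jars down flat on the blue mat, its pan over the middle of the mat, and let go. Keep the scoop level and do not touch the jars with the gripper.

Things in the scene. Friction and masses are not known exactly. Their poses are not given: they have to be found in the camera images.
- scoop_grip (a point): orange upright handle post of the loose wide aluminium scoop, 0.25 kg (the narrow black-handled one is not wanted). Post 24 mm thick along scoop x, 30 mm along y, 143 mm high from the underside; this point is on its axis 126 mm up. Scoop axes: x from handle to pan, z up. Pinch across the 24 mm (closing along x) at 80 N or more, so the load does not tip it.
- scoop_pan (a point): centre of pan floor top, 94 mm ahead of handle axis, 4 mm above underside. Fork: two floor plates, |y| 28 to 61 mm, slot between open in front. Back wall inner face x = -49, 34 mm high; front sills x = 49 to 55, 22 high; side walls inner faces y = +-58, 28 high (heights from underside). Handle front face x = -82; only a 10 mm high neck joins it to the back wall.
- jar_a_mid (a point): centre of one of three identical closed smooth white jars, yellow band, green cap: cylinder 44 mm diameter, 100 mm long, 60 g. At the start they lie along the tray's y on its cradle: two side by side at tray x = -22 and 22 mm, centres 68 mm and undersides 46 mm above the bench, the third on top in the groove. In the pan two fill it level; the third on top has its centre 57 mm above the pan floor.
- jar_b_mid (a point): centre of one of three identical closed smooth white jars, yellow band, green cap: cylinder 44 mm diameter, 100 mm long, 60 g. At the start they lie along the tray's y on its cradle: two side by side at tray x = -22 and 22 mm, centres 68 mm and undersides 46 mm above the bench, the third on top in the groove. In the pan two fill it level; the third on top has its centre 57 mm above the pan floor.
- jar_c_mid (a point): centre of one of three identical closed smooth white jars, yellow band, green cap: cylinder 44 mm diameter, 100 mm long, 60 g. At the start they lie along the tray's y on its cradle: two side by side at tray x = -22 and 22 mm, centres 68 mm and undersides 46 mm above the bench, the third on top in the groove. In the pan two fill it level; the third on top has its centre 57 mm above the pan floor.
- tray: grey fixed tray; origin on the bench under the cradle's middle, x from open front to end wall, z up. Floor 6 mm thick from x = -75 (no wall) to end wall 60 high, inner face x = 68; side walls 60 high, inner faces y = +-80. White cradle block y = +-15, x = +-43, 46 mm high with 5 mm stops at its ends; the fork passes below the jars on both sides of it. Best pan middle to lift: x = -3 to 3 mm.
- strike_bar (a point): middle of the underside of the tray's red strike bar, 111 mm above the bench at tray x = -41 mm. Bar 10 mm thick in x, 12 mm high, spans the tray in y on posts at y = +-82 (inner faces +-78). The empty pan slides in below it, the handle stays on its front side. With the pan floor 60 mm (55 to 65) above the bench the two lower jars pass under and the bar strikes the top one.
- mat: blue mat, fixed, 260 mm (x) by 180 mm (y), 3 mm thick; origin at the centre of its underside, on the bench; it is long enough for the whole scoop laid along it.

How it is judged:
On the way, in this order (a step that is already met when the one before it is completed fails the run):
1. all three jars ride heaped on the scoop, lifted off the cradle (distance between each of jar_a_mid, jar_b_mid, jar_c_mid and scoop_pan below 0.066 m and height (world z) of each of jar_a_mid, jar_b_mid, jar_c_mid above 0.073 m), for 0.2 s.
2. the top jar is struck back into the tray and two jars lie level in the scoop (((distance between each of jar_b_mid, jar_c_mid and scoop_pan below 0.045 m and horizontal distance between jar_a_mid and tray below 0.085 m and height (world z) of jar_a_mid below 0.093 m) or (distance between each of jar_a_mid, jar_c_mid and scoop_pan below 0.045 m and horizontal distance between jar_b_mid and tray below 0.085 m and height (world z) of jar_b_mid below 0.093 m) or (distance between each of jar_a_mid, jar_b_mid and scoop_pan below 0.045 m and horizontal distance between jar_c_mid and tray below 0.085 m and height (world z) of jar_c_mid below 0.093 m))), for 0.2 s.
At the end, for the whole second after the job is handed in: Two jars lie side by side level in the wide scoop, the third lies in the tray, and the scoop stands flat (within 7 degrees) on the blue mat with the middle of its pan within 45 mm of the mat's centre, released (((distance between each of jar_b_mid, jar_c_mid and scoop_pan below 0.045 m and horizontal distance between jar_a_mid and tray below 0.085 m and height (world z) of jar_a_mid below 0.093 m) or (distance between each of jar_a_mid, jar_c_mid and scoop_pan below 0.045 m and horizontal distance between jar_b_mid and tray below 0.085 m and height (world z) of jar_b_mid below 0.093 m) or (distance between each of jar_a_mid, jar_b_mid and scoop_pan below 0.045 m and horizontal distance between jar_c_mid and tray below 0.085 m and height (world z) of jar_c_mid below 0.093 m)) and horizontal distance between scoop_pan and mat below 0.045 m and height (world z) of scoop_pan below 0.018 m and angle between scoop_pan's own z axis and vertical below 0.12 rad); the robot touches nothing.
It fails at once if the scoop is tipped by more than about 23 degrees (angle between scoop_pan's own z axis and vertical above 0.4 rad).
It fails at once if the gripper's fingers touch a jar (contact force between the fingers and jar_a above 0.5 N or contact force between the fingers and jar_b above 0.5 N or contact force between the fingers and jar_c above 0.5 N).
It also fails if it takes over 53 s, if anything falls off the work surface, if the arm or the gripper's body presses on something with over 40 N, if the wrist force passes 120 N, or if a joint passes its speed limit or range.

## Working session

There is one attempt and no reset: what is moved stays moved. The work goes in short steps, Python scripts to look and compute and a tool call to move; the robot and the scene stay as the last step left them, time stands still between calls to the robot, and variables do not carry over. Pictures are saved under pics/ and viewed, and the job is handed in when it is done.

Besides the shell and the picture viewer there is one more tool, called after "Emit:" as name(argument=value, ...) on one line, values as JSON. play_rows: Moves the arm, as the interface text tells. Its arguments: {"type":"object","properties":{"steps":{"type":"array"},"grip_force":{"type":"number"}},"required":["steps"]}

```bash
ls; mkdir -p pics; python3 - <<'E'
from cell import ctrl, imaging
import cv2,numpy as np
s=ctrl.read_state();print({k:np.round(v,4) for k,v in s.items()})
for n in("scene","top"):
    c=imaging.read_camera(n);cv2.imwrite(f"pics/{n}0.png",c["image"]);np.savez(f"{n}0.npz",**c)
    print(n,c["camera_matrix"],c["k1"],c["R"],c["t"])
E
```

```text
pics
{'t': np.float64(0.0), 'joint_pos': array([ 1.0882,  0.5765,  0.0248,  1.4379, -0.015 ,  1.129 , -0.0565]), 'joint_velocities': array([ 0.0015,  0.001 ,  0.0009,  0.0004, -0.0017, -0.0012,  0.0008]), 'joint_torque': array([-5.00000e-04, -7.65749e+01,  2.25110e+00, -2.85969e+01,
        1.54000e-02,  1.27000e-02,  1.00000e-04]), 'tool_pos': array([ 0.262 , -0.6216,  0.2415]), 'orientation': array([-0.1402,  0.6937, -0.6925,  0.14  ]), 'force': array([ 0.5272, -0.6149,  0.281 ]), 'moment': array([-0.0125,  0.0185,  0.0095]), 'width': np.float64(0.0852)}
scene [[437.38128556   0.         314.45363952]
 [  0.         437.38128556 235.25829096]
 [  0.           0.           1.        ]] 0.03185863722581718 [[ 0.78195078  0.62333609  0.00225759]
 [ 0.52490794 -0.65651453 -0.54171978]
 [-0.33619135  0.42478323 -0.84055612]] [-0.45186065 -0.23450714  1.17832962]
top [[459.86668583   0.         316.42517811]
 [  0.         459.86668583 242.2743371 ]
 [  0.           0.           1.        ]] -0.10631919748807936 [[-0.02718052 -0.99899422  0.03566191]
 [-0.99735783  0.02469718 -0.06831842]
 [ 0.06736896 -0.03742462 -0.99702599]] [-0.01427235  0.596302    0.88044868]
```

View pics/scene0.png

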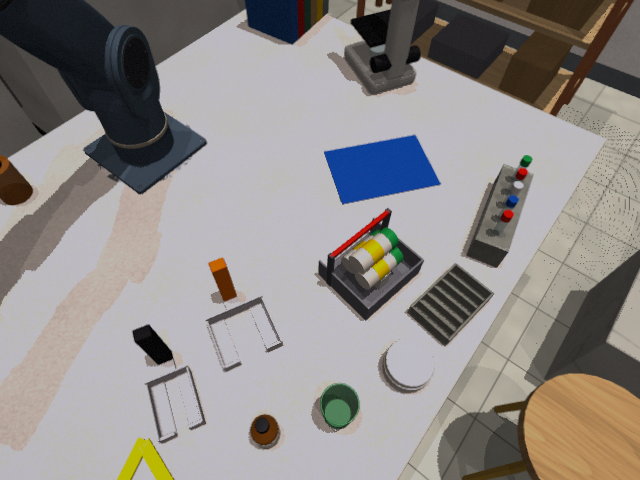

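View pics/top0.png

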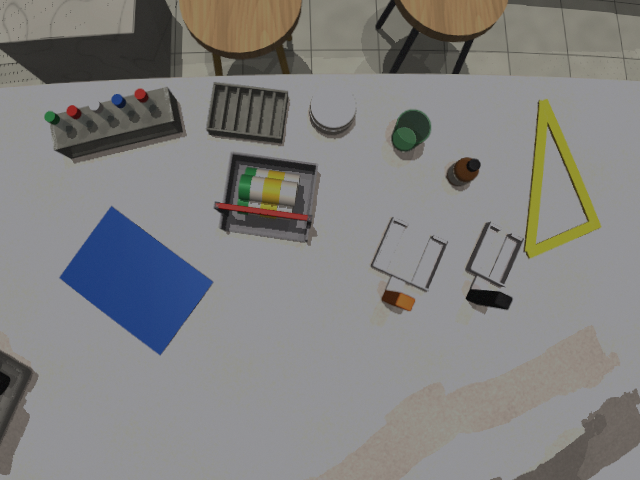

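```bash
cat > h.py <<'E'
import numpy as np,cv2
from cell import ctrl,imaging
def cloud(c):
    K=c["camera_matrix"];d=np.asarray(c["z_map"]);h,w=d.shape
    u,v=np.meshgrid(np.arange(w),np.arange(h))
    # division by 1+k1 r^2, r of the ray: OpenCV distortion with k1 only
    p=cv2.undistortPoints(np.stack([u,v],-1).reshape(-1,1,2).astype(np.float64),K,np.array([float(c["k1"]),0,0,0])).reshape(h,w,2)
    P=np.stack([p[...,0]*d,p[...,1]*d,d],-1)
    X=(P-c["t"])@c["R"]
    X[d<=0]=np.nan
    return X
def masks(c):
    hsv=cv2.cvtColor(np.ascontiguousarray(c["image"]),cv2.COLOR_BGR2HSV);H,S,V=[hsv[...,i].astype(int) for i in range(3)]
    return dict(orange=(H>5)&(H<16)&(S>180)&(V>90),red=((H<4)|(H>176))&(S>170)&(V>90),blue=(H>105)&(H<125)&(S>170)&(V>80))
def rect(P):
    r=cv2.minAreaRect(P[:,:2].astype(np.float32)*1000);return np.round(r[0],1),np.round(r[1],1),round(r[2],2),np.round(cv2.boxPoints(r),0).tolist()
def pose():
    s=ctrl.read_state()
    from scipy.spatial.transform import Rotation as R
    M=R.from_quat(s["orientation"]).as_matrix()
    return s,M
E
python3 - <<'E'
from h import *
s,M=pose();print(np.round(M,4))
for n in("top","scene"):
    c=dict(np.load(f"{n}0.npz"));X=cloud(c);m=masks(c)
    print(n,"bench z",np.nanmedian(X[...,2]))
    for k in m:
        nn,lab,st,ce=cv2.connectedComponentsWithStats(m[k].astype(np.uint8))
        for i in range(1,nn):
            if st[i,4]<60: continue
            P=X[lab==i];P=P[np.isfinite(P[:,0])];
            if len(P)<50: continue
            print(k,st[i],"z",np.round(np.percentile(P[:,2],[2,50,98]),4)); 
            zt=np.percentile(P[:,2],98)
            print("   all",rect(P)[:3]," top",rect(P[P[:,2]>zt-0.006])[:3])
E
```

```text
[[-9.215e-01 -6.000e-04  3.884e-01]
 [-3.884e-01  1.300e-03 -9.215e-01]
 [ 0.000e+00 -1.000e+00 -1.500e-03]]
top bench z 0.0005236198807442015
orange [395 293  20  18 136] z [0.1375 0.1432 0.1459]
   all (array([ 482.5, -172.4]), array([28.1, 21.8]), 65.35)  top (array([ 482.6, -172.5]), array([27.7, 21.9]), 63.29)
red [135  89  11  10  80] z [0.1401 0.1421 0.1446]
   all (array([856.7, 279. ]), array([18.3, 16.2]), 43.54)  top (array([856.7, 279. ]), array([18.3, 16.2]), 43.54)
red [ 67 106  10  10  81] z [0.14   0.1423 0.1446]
   all (array([832.1, 402.4]), array([17.8, 18.1]), 2.05)  top (array([832.1, 402.4]), array([17.8, 18.1]), 2.05)
blue [112  94  10  11  82] z [0.1395 0.1422 0.1443]
   all (array([848.7, 320.3]), array([18.3, 16.9]), 66.28)  top (array([848.7, 320.3]), array([18.3, 16.9]), 66.28)
blue [   61   207   146   147 10990] z [0.0007 0.0039 0.0071]
   all (array([531.4, 335. ]), array([258.8, 178.3]), 52.45)  top (array([531.1, 334.5]), array([257.7, 178.3]), 52.48)
scene bench z -0.0006911130762238258
orange [  0 156   9  18 107] z [0.0967 0.099  0.102 ]
   all (ar
[... 273 characters left out ...]
]), 64.56)
orange [260 427  16  15 119] z [0.065  0.0719 0.0795]
   all (array([ 740. , -328.9]), array([27.5, 13.2]), 73.47)  top (array([ 738.1, -328.1]), array([20.2,  9.1]), 73.47)
red [330 211  59  46 306] z [0.1193 0.1223 0.1248]
   all (array([644.2,  64. ]), array([160.9,  10.2]), 80.52)  top (array([644.2,  64. ]), array([160.9,  10.2]), 80.52)
red [503 210  11   8  65] z [0.1381 0.1402 0.1427]
   all (array([854.9, 290.3]), array([17.9, 44. ]), 6.99)  top (array([856.3, 278.6]), array([17.9, 20.2]), 2.63)
blue [ 324  136  116   68 5113] z [-0.0009  0.0025  0.006 ]
   all (array([529.5, 334.8]), array([258.7, 181.6]), 52.48)  top (array([530.4, 334.2]), array([258.6, 179.5]), 52.35)
```

```bash
python3 - <<'E'
from h import *
for n in("top","scene"):
    c=dict(np.load(f"{n}0.npz"));X=cloud(c)
    # scoop pan rims
    ctr=np.array([.567,-.214]);d=np.linalg.norm(X[...,:2]-ctr,axis=-1)
    m=(d<.09)&(X[...,2]>.012)&(X[...,2]<.042)
    P=X[m];print(n,"pan",len(P),rect(P)[:3])
    hm=(np.linalg.norm(X[...,:2]-np.array([.4823,-.173]),axis=-1)<.03)&(X[...,2]>.02)
    # fit model: yaw about hypothesis by rim height: back wall 34, side 28, sills 22
    np.save(f"pan_{n}.npy",P)
    # red bar loosely
    hsv=cv2.cvtColor(c["image"],cv2.COLOR_BGR2HSV).astype(int)
    red=((hsv[...,0]<8)|(hsv[...,0]>172))&(hsv[...,1]>110)&(np.linalg.norm(X[...,:2]-np.array([.65,.065]),axis=-1)<.12)&(X[...,2]>.115)&(X[...,2]<.13)
    P=X[red];print("bar",len(P),rect(P)[:3],np.median(P[:,2]))
    # tray walls tops z .055-.063
    m=(np.linalg.norm(X[...,:2]-np.array([.68,.058]),axis=-1)<.14)&(X[...,2]>.054)&(X[...,2]<.066)&(c["image"].max(-1)<110)
    P=X[m];print("walls",len(P),rect(P)[:3])
    g=(hsv[...,0]>45)&(hsv[...,0]<80)&(hsv[...,1]>120)&(np.linalg.norm(X[...,:2]-np.array([.68,.058]),axis=-1)<.14)
    P=X[g];print("caps",len(P),np.percentile(P[:,2],[5,50,95]))
    y=(hsv[...,0]>20)&(hsv[...,0]<35)&(hsv[...,1]>120)&(np.linalg.norm(X[...,:2]-np.array([.68,.058]),axis=-1)<.14)
    P=X[y];P=P[P[:,2]>.1];print("top band",len(P),rect(P)[:3],P[:,2].max())
# crop views
c=dict(np.load("top0.npz"));a=cv2.resize(c["image"][140:320,190:460],None,fx=2.9,fy=2.9,interpolation=cv2.INTER_CUBIC);cv2.imwrite("pics/crop0.png",a)
E
```

```text
top pan 636 (array([ 552. , -206.7]), array([122.7, 143.9]), 64.14)
bar 523 (array([645.7,  68.6]), array([160.5,  10.3]), 80.64) 0.12342705507367487
walls 384 (array([683.8,  59.3]), array([167. , 146.6]), 80.61)
caps 385 [0.08511783 0.12126645 0.12953671]
top band 424 (array([683.8,  50.3]), array([30.1, 43.8]), 81.19) 0.13231466899463995
scene pan 801 (array([ 552.7, -206.9]), array([121.3, 141. ]), 64.24)
bar 390 (array([643.9,  64.6]), array([166.1,  11.5]), 80.56) 0.12200495966562666
walls 452 (array([683.6,  58.9]), array([171.6, 146.5]), 80.78)
caps 345 [0.0706489  0.10684434 0.12790866]
top band 301 (array([683.9,  48.1]), array([35.2, 42.1]), 81.38) 0.1311247481960275
```

View pics/crop0.png

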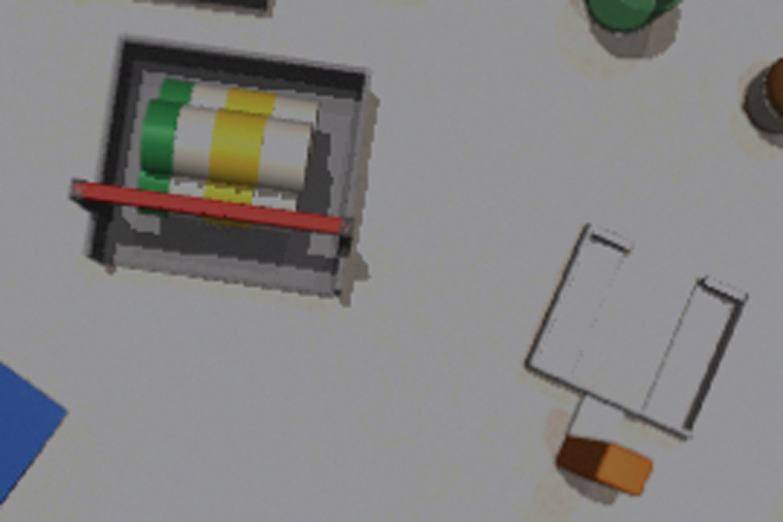

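Emit:
play_rows(steps=[{"fingers":85,"translation":[0,0,0],"twist":-0.144},{"fingers":85,"translation":[0,0,0],"twist":-0.144},{"fingers":85,"translation":[0,0,0],"twist":-0.144},{"fingers":85,"translation":[0,0,0],"twist":-0.145},{"fingers":85,"translation":[0,0,0],"twist":-0.145}], grip_force=110)

```text
t: 0.72
tool_pos: [0.262, -0.6218, 0.2418]
orientation: [-0.377, 0.598, -0.598, 0.377]
force: [-0.8, -0.0, 0.2]
width: 0.0849
```

```bash
cat >> h.py <<'E'
TRAY=(np.array([.6854,.0588]),np.radians(-9.35)); MAT=(np.array([.5305,.3349]),np.radians(52.45))
def dirv(a): return np.array([np.cos(a),np.sin(a)])
def handle_for_pan(frame,px,py=0):
    o,a=frame;return o+(px-.094)*dirv(a)+py*dirv(a+np.pi/2)
def need(xy,z,yaw):
    s,M=pose();p=np.array(s["tool_pos"])
    d=np.array([*xy,z])-p
    cy=np.arctan2(M[1,2],M[0,2])
    print("t",round(float(s["t"]),2),"tcp",np.round(p*1000,1),"yaw",round(np.degrees(cy),2),"tilt",np.round(np.degrees(np.arccos(-M[2,1])),2),"w",round(float(s["width"])*1000,1),"F",np.round(s["force"],1),"q",np.round(s["joint_pos"],2))
    print("shift tool mm",np.round(M.T@d*1000,1),"twist",round(-float(np.angle(np.exp(1j*(yaw-cy)))),4))
E
python3 -c "
from h import *
need([.4823,-.1732],.240,np.radians(-25.8))"
```

```text
t 0.72 tcp [ 262.  -621.8  241.8] yaw -25.51 tilt 0.06 w 84.9 F [-0.8 -0.   0.2] q [ 1.2   0.58 -0.17  1.43  0.1   1.14  0.57]
shift tool mm [-499.8    2.1    5.7] twist 0.0051
```

Emit:
play_rows(steps=[{"fingers":85,"translation":[-50,0,1],"twist":0.005},{"fingers":85,"translation":[-50,0,1],"twist":0},{"fingers":85,"translation":[-50,0,1],"twist":0},{"fingers":85,"translation":[-50,0,1],"twist":0},{"fingers":85,"translation":[-50,0,1],"twist":0}])

```text
t: 1.35
tool_pos: [0.3767, -0.3979, 0.2421]
orientation: [-0.374, 0.6, -0.6, 0.374]
force: [1.2, 0.9, 0.4]
width: 0.0852
```

Emit:
play_rows(steps=[{"fingers":85,"translation":[-50,0,0],"twist":0},{"fingers":85,"translation":[-50,0,0],"twist":0},{"fingers":85,"translation":[-50,0,0],"twist":0},{"fingers":85,"translation":[-50,0,0],"twist":0},{"fingers":85,"translation":[-50,0,0],"twist":0}])

```text
t: 1.98
tool_pos: [0.4865, -0.1735, 0.2422]
orientation: [-0.374, 0.6, -0.6, 0.374]
force: [0.5, -1.0, -0.1]
width: 0.0851
```

Emit:
play_rows(steps=[{"fingers":85,"translation":[0,0,0],"twist":0},{"fingers":85,"translation":[0,0,0],"twist":0},{"fingers":85,"translation":[0,0,0],"twist":0},{"fingers":85,"translation":[0,0,0],"twist":0},{"fingers":85,"translation":[0,0,0],"twist":0}])

```text
t: 2.6
tool_pos: [0.4859, -0.1756, 0.2423]
orientation: [0.374, -0.6, 0.6, -0.374]
force: [0.4, 0.4, 0.0]
width: 0.0852
```

```bash
python3 -c "
from h import *
need([.4823,-.1732],.118,np.radians(-25.8))
c=imaging.read_camera('scene');cv2.imwrite('pics/s1.png',c['image'])"
```

```text
t 2.6 tcp [ 485.9 -175.6  242.3] yaw -26.14 tilt 0.0 w 85.2 F [0.4 0.4 0. ] q [ 0.46  0.35 -0.28  1.84  0.11  0.96 -0.32]
shift tool mm [ -0.6 124.3  -4.3] twist -0.0059
```

View pics/s1.png

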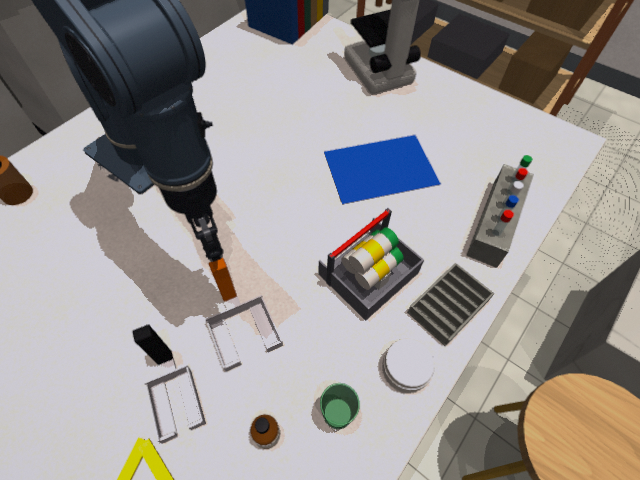

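Emit:
play_rows(steps=[{"fingers":85,"translation":[-0.6,24,-4.3],"twist":-0.006},{"fingers":85,"translation":[0,30,0],"twist":0},{"fingers":85,"translation":[0,30,0],"twist":0},{"fingers":85,"translation":[0,25,0],"twist":0},{"fingers":85,"translation":[0,15,0],"twist":0}])

```text
t: 3.28
tool_pos: [0.4822, -0.1726, 0.1172]
orientation: [-0.376, 0.599, -0.598, 0.376]
force: [-0.1, -0.5, 0.1]
width: 0.085
```

Emit:
play_rows(steps=[{"fingers":60,"translation":[0,0,0],"twist":0},{"fingers":30,"translation":[0,0,0],"twist":0},{"fingers":20,"translation":[0,0,0],"twist":0},{"fingers":10,"translation":[0,0,0],"twist":0},{"fingers":10,"translation":[0,0,0],"twist":0}])

```text
t: 3.9
tool_pos: [0.483, -0.1727, 0.1193]
orientation: [0.376, -0.598, 0.599, -0.376]
force: [-1.2, 0.9, 7.4]
width: 0.0228
```

Emit:
play_rows(steps=[{"fingers":10,"translation":[0,0,0],"twist":0},{"fingers":10,"translation":[0,0,0],"twist":0},{"fingers":10,"translation":[0,0,0],"twist":0},{"fingers":10,"translation":[0,0,0],"twist":0},{"fingers":10,"translation":[0,0,0],"twist":0}])

```text
t: 4.53
tool_pos: [0.483, -0.1727, 0.1193]
orientation: [0.376, -0.598, 0.599, -0.376]
force: [-0.1, 1.0, 6.3]
width: 0.0227
```

```bash
python3 -c "
from h import *
need([.4823,-.1732],.118,np.radians(-25.8))
c=imaging.read_camera('scene');cv2.imwrite('pics/s2.png',cv2.resize(c['image'][200:400,100:400],None,fx=2.5,fy=2.5))"
```

```text
t 4.53 tcp [ 483.  -172.7  119.3] yaw -25.73 tilt 0.1 w 22.7 F [-0.1  1.   6.3] q [ 0.42  0.5  -0.24  2.01  0.19  0.66 -0.39]
shift tool mm [ 0.8  1.3 -0.5] twist 0.0012
```

View pics/s2.png

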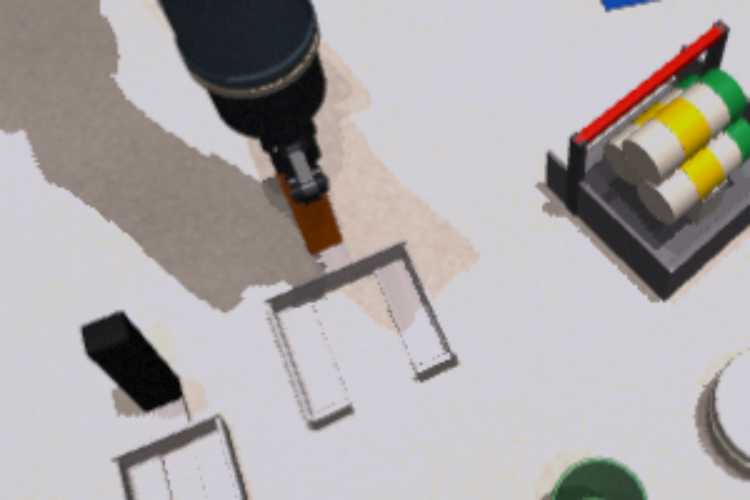

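Emit:
play_rows(steps=[{"fingers":10,"translation":[0,-6,0],"twist":0},{"fingers":10,"translation":[0,-14,0],"twist":0},{"fingers":10,"translation":[0,-25,0],"twist":0},{"fingers":10,"translation":[0,-25,0],"twist":0},{"fingers":10,"translation":[0,-15,0],"twist":0}])

```text
t: 5.2
tool_pos: [0.4829, -0.1727, 0.2052]
orientation: [0.376, -0.598, 0.599, -0.377]
force: [0.4, 0.2, -3.1]
width: 0.0228
```

```bash
python3 -c "
from h import *
print(handle_for_pan(TRAY,-.14))
need(handle_for_pan(TRAY,-.14),.204,TRAY[1])
c=imaging.read_camera('scene');cv2.imwrite('pics/s3.png',cv2.resize(c['image'][200:400,100:400],None,fx=2.5,fy=2.5))"
```

```text
[0.45450885 0.0968168 ]
t 5.2 tcp [ 482.9 -172.7  205.2] yaw -25.73 tilt 0.1 w 22.8 F [ 0.4  0.2 -3.1] q [ 0.45  0.38 -0.27  1.91  0.13  0.87 -0.34]
shift tool mm [-230.5    1.  -142.5] twist -0.2858
```

View pics/s3.png

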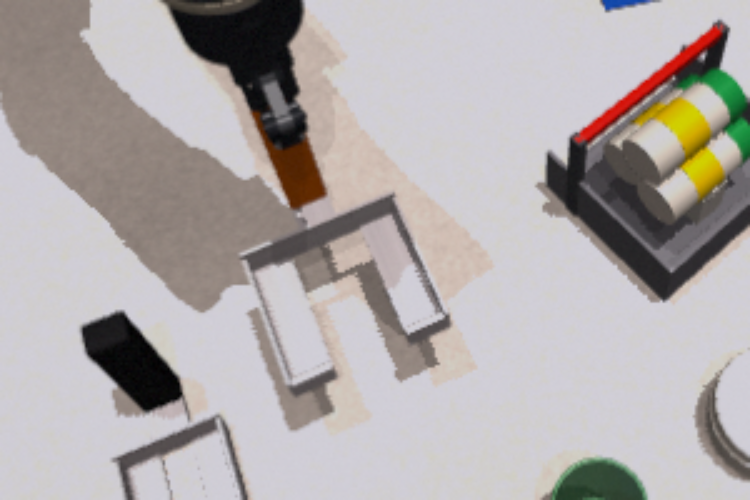

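Emit:
play_rows(steps=[{"fingers":10,"translation":[0,-22,0],"twist":-0.057},{"fingers":10,"translation":[0,-25,0],"twist":-0.057},{"fingers":10,"translation":[0,-20,0],"twist":-0.057},{"fingers":10,"translation":[0,-5,0],"twist":-0.057},{"fingers":10,"translation":[0,0,0],"twist":-0.058}])

```text
t: 5.88
tool_pos: [0.4824, -0.1726, 0.2755]
orientation: [0.458, -0.539, 0.539, -0.458]
force: [-1.4, 1.1, -2.1]
width: 0.0225
```

```bash
python3 -c "
from h import *
need(handle_for_pan(TRAY,-.14),.277,TRAY[1])"
```

```text
t 5.88 tcp [ 482.4 -172.6  275.5] yaw -9.24 tilt 0.01 w 22.5 F [-1.4  1.1 -2.1] q [ 0.51  0.32 -0.35  1.8   0.12  1.05 -0.05]
shift tool mm [-261.4   -1.6  -70.8] twist 0.0019
```

Emit:
play_rows(steps=[{"fingers":10,"translation":[-12,0,-4],"twist":0},{"fingers":10,"translation":[-28,0,-8],"twist":0},{"fingers":10,"translation":[-36,0,-10],"twist":0},{"fingers":10,"translation":[-36,0,-10],"twist":0},{"fingers":10,"translation":[-36,0,-10],"twist":0}])

```text
t: 6.5
tool_pos: [0.4643, -0.0177, 0.275]
orientation: [-0.457, 0.539, -0.539, 0.457]
force: [0.7, -0.2, -2.1]
width: 0.0228
```

Emit:
play_rows(steps=[{"fingers":10,"translation":[-36,0,-9],"twist":0},{"fingers":10,"translation":[-36,0,-9],"twist":0},{"fingers":10,"translation":[-27,0,-7],"twist":0},{"fingers":10,"translation":[-14,0,-4],"twist":0},{"fingers":10,"translation":[0,0,0],"twist":0}])

```text
t: 7.12
tool_pos: [0.4544, 0.0972, 0.2752]
orientation: [-0.458, 0.539, -0.539, 0.458]
force: [0.5, 1.0, -1.2]
width: 0.0228
```

```bash
python3 -c "
from h import *
need(handle_for_pan(TRAY,-.14),.132,TRAY[1])
for n in ('top','scene'):
    c=imaging.read_camera(n);cv2.imwrite(f'pics/{n}4.png',c['image']);np.savez(f'{n}4.npz',**c)"
```

```text
t 7.12 tcp [454.4  97.2 275.2] yaw -9.27 tilt 0.02 w 22.8 F [ 0.5  1.  -1.2] q [ 0.07  0.25 -0.48  1.9   0.14  1.02 -0.63]
shift tool mm [  0.3 143.2   0.2] twist 0.0015
```

View pics/top4.png

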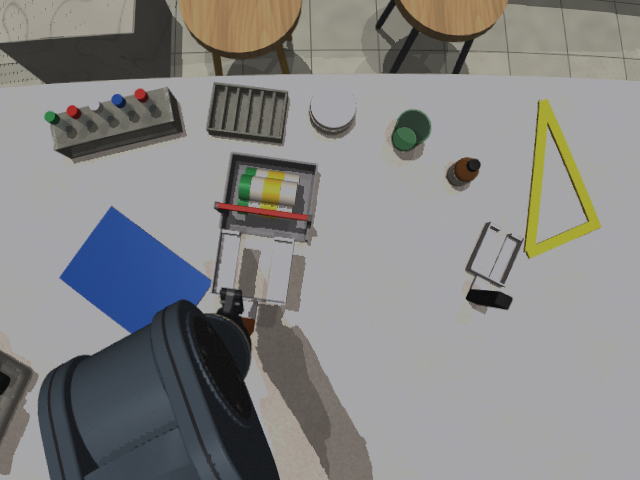

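View pics/scene4.png

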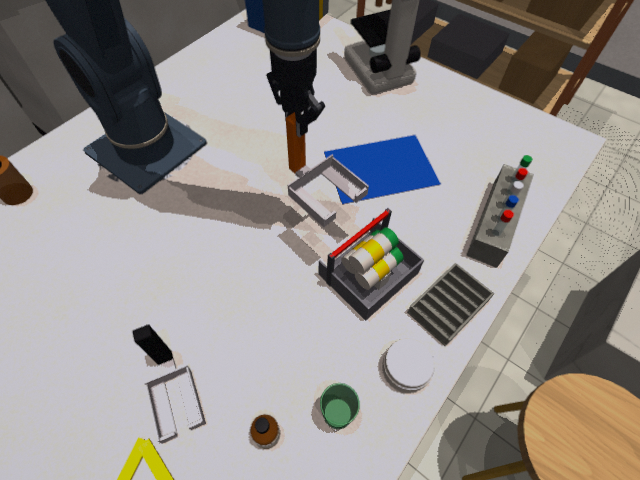

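```bash
python3 - <<'E'
from h import *
o,a=TRAY;U=np.stack([dirv(a),dirv(a+np.pi/2)],1)
for n in('top','scene'):
    c=dict(np.load(f'{n}4.npz'));X=cloud(c);L=(X[...,:2]-o)@U*1000;Z=X[...,2]*1000
    m=(abs(L[...,0]+140)<75)&(abs(L[...,1])<80)&(Z>145)&(Z<200)
    P=np.c_[L[m],Z[m]];print(n,len(P),rect(P/1000)[:3],P.min(0),P.max(0))
    fl=P[(abs(P[:,0]+140)<42)&(abs(P[:,1])<54)&(abs(P[:,1])>31)]
    A=np.c_[fl[:,:2],np.ones(len(fl))];k=np.linalg.lstsq(A,fl[:,2],rcond=None)[0];print("floor slopes",k[:2],"z at centre",k@[-140,0,1],len(fl))
E
```

```text
top 3033 (array([-149.7,   -0.2]), array([130.4, 122.9]), 0.15) [-214.96997812  -61.76205464  155.52745974] [-84.60499613  61.35479328 194.91981396]
floor slopes [0.00028415 0.00031048] z at centre 160.4284780610774 1405
scene 2277 (array([-149.3,   -2.1]), array([131.1, 124.1]), 0.22) [-214.89746058  -64.30569107  153.07806523] [-83.94548221  60.16021238 192.57708903]
floor slopes [-0.00054595 -0.00345248] z at centre 159.12575151434467 611
```

Emit:
play_rows(steps=[{"fingers":10,"translation":[0,15,0],"twist":0.0015},{"fingers":10,"translation":[0,35,0],"twist":0},{"fingers":10,"translation":[0,40,0],"twist":0},{"fingers":10,"translation":[0,35,0],"twist":0},{"fingers":10,"translation":[0,18,0],"twist":0}])

```text
t: 7.85
tool_pos: [0.4543, 0.0947, 0.1305]
orientation: [-0.457, 0.54, -0.54, 0.456]
force: [0.6, -0.0, -2.2]
width: 0.0229
```

Emit:
play_rows(steps=[{"fingers":10,"translation":[0,0,0],"twist":0},{"fingers":10,"translation":[0,0,4],"twist":0},{"fingers":10,"translation":[0,0,8],"twist":0},{"fingers":10,"translation":[0,0,8],"twist":0},{"fingers":10,"translation":[0,0,0],"twist":0}])

```text
t: 8.48
tool_pos: [0.4755, 0.0931, 0.1326]
orientation: [0.457, -0.539, 0.54, -0.457]
force: [-0.6, -0.4, -2.4]
width: 0.0227
```

```bash
python3 -c "
from h import *
need(handle_for_pan(TRAY,0),.132,TRAY[1])
for n in ('top','scene'):
    c=imaging.read_camera(n);cv2.imwrite(f'pics/{n}5.png',cv2.resize(c['image'][140:340,160:400] if n=='top' else c['image'][130:330,220:460],None,fx=2.5,fy=2.5));np.savez(f'{n}5.npz',**c)"
```

```text
t 8.47 tcp [475.5  93.1 132.6] yaw -9.48 tilt 0.06 w 22.7 F [-0.6 -0.4 -2.4] q [ 0.01  0.46 -0.42  2.06  0.29  0.68 -0.77]
shift tool mm [ -0.5   0.7 118.6] twist -0.0022
```

View pics/top5.png

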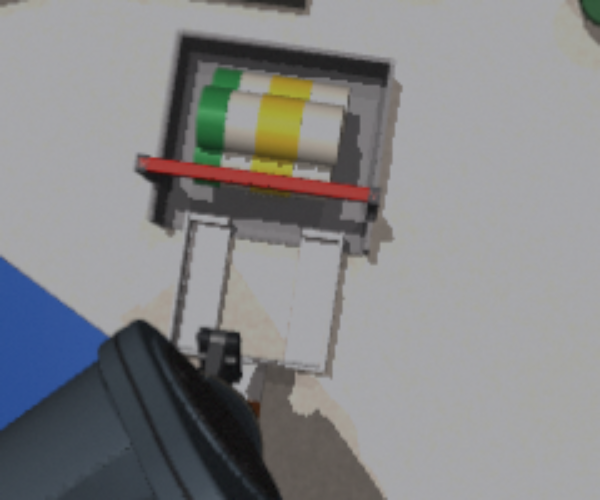

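View pics/scene5.png

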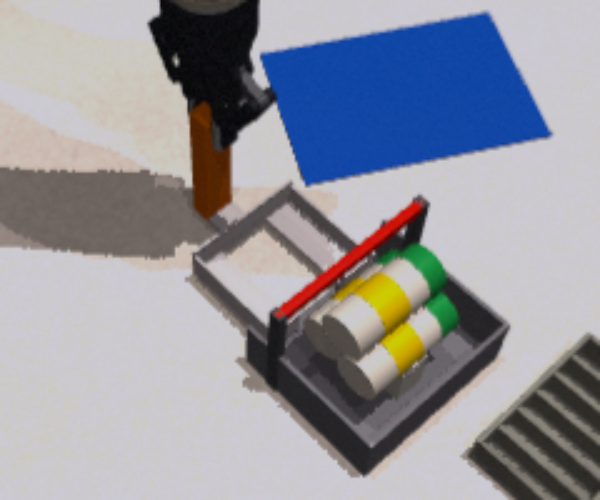

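Emit:
play_rows(steps=[{"fingers":10,"translation":[-0.5,0,5],"twist":-0.002},{"fingers":10,"translation":[0,0,12],"twist":0},{"fingers":10,"translation":[0,0,14],"twist":0},{"fingers":10,"translation":[0,0,14],"twist":0},{"fingers":10,"translation":[0,0,14],"twist":0}])

```text
t: 9.2
tool_pos: [0.534, 0.0839, 0.1322]
orientation: [-0.458, 0.539, -0.539, 0.458]
force: [0.9, 0.7, -2.1]
width: 0.0227
```

Emit:
play_rows(steps=[{"fingers":10,"translation":[0,0,14],"twist":0},{"fingers":10,"translation":[0,0,14],"twist":0},{"fingers":10,"translation":[0,0,14],"twist":0},{"fingers":10,"translation":[0,0,10],"twist":0},{"fingers":10,"translation":[0,0,5],"twist":0}])

```text
t: 9.82
tool_pos: [0.5896, 0.0748, 0.1322]
orientation: [-0.458, 0.539, -0.539, 0.458]
force: [0.5, -0.5, -3.4]
width: 0.0227
```

```bash
python3 -c "
from h import *
need(handle_for_pan(TRAY,0),.164,TRAY[1])
for n in ('top','scene'):
    c=imaging.read_camera(n);cv2.imwrite(f'pics/{n}6.png',cv2.resize(c['image'][140:340,160:400] if n=='top' else c['image'][130:330,220:460],None,fx=2.5,fy=2.5));np.savez(f'{n}6.npz',**c)"
```

```text
t 9.82 tcp [589.6  74.8 132.2] yaw -9.32 tilt 0.01 w 22.7 F [ 0.5 -0.5 -3.4] q [ 0.05  0.59 -0.4   1.78  0.3   0.83 -0.66]
shift tool mm [  0.3 -31.8   3.1] twist 0.0005
```

View pics/scene6.png

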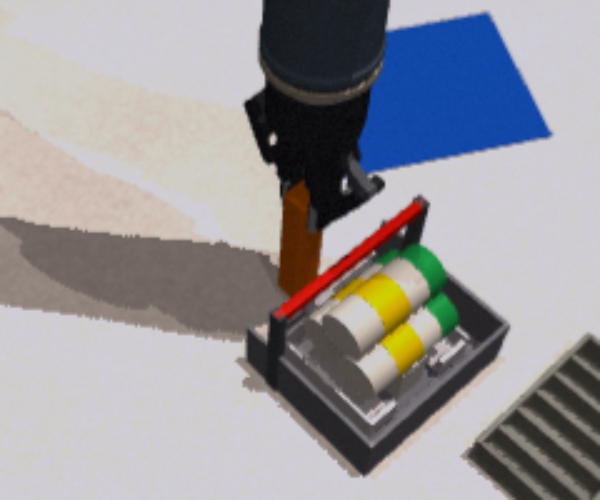

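View pics/top6.png

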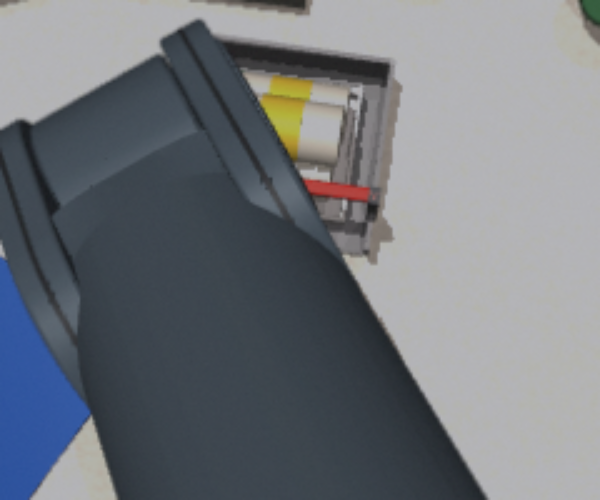

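Emit:
play_rows(steps=[{"fingers":10,"translation":[0,-2,3],"twist":0},{"fingers":10,"translation":[0,-7,0],"twist":0},{"fingers":10,"translation":[0,-8,0],"twist":0},{"fingers":10,"translation":[0,-6,0],"twist":0},{"fingers":10,"translation":[0,-3,0],"twist":0}])

```text
t: 10.55
tool_pos: [0.5922, 0.0745, 0.159]
orientation: [0.458, -0.539, 0.539, -0.458]
force: [0.0, -0.3, -2.0]
width: 0.0229
```

Emit:
play_rows(steps=[{"fingers":10,"translation":[0,-2.5,0],"twist":0},{"fingers":10,"translation":[0,-2.5,0],"twist":0},{"fingers":10,"translation":[0,-3,0],"twist":0},{"fingers":10,"translation":[0,-4,0],"twist":0},{"fingers":10,"translation":[0,-4,0],"twist":0}])

```text
t: 11.18
tool_pos: [0.592, 0.0744, 0.1745]
orientation: [-0.458, 0.539, -0.539, 0.458]
force: [0.5, -0.3, -4.0]
width: 0.0231
```

Emit:
play_rows(steps=[{"fingers":10,"translation":[0,-1,0],"twist":0},{"fingers":10,"translation":[0,0,0],"twist":0},{"fingers":10,"translation":[0,0,0],"twist":0},{"fingers":10,"translation":[0,0,0],"twist":0},{"fingers":10,"translation":[0,0,0],"twist":0}])

```text
t: 11.8
tool_pos: [0.592, 0.0745, 0.1752]
orientation: [-0.458, 0.539, -0.539, 0.458]
force: [0.4, -0.6, -4.2]
width: 0.0227
```

```bash
python3 - <<'E'
from h import *
need(handle_for_pan(TRAY,0),.1753,TRAY[1])
o,a=TRAY;U=np.stack([dirv(a),dirv(a+np.pi/2)],1)
c=imaging.read_camera('scene');cv2.imwrite('pics/scene7.png',cv2.resize(c['image'][130:330,220:460],None,fx=2.5,fy=2.5))
X=cloud(c);L=(X[...,:2]-o)@U*1000;Z=X[...,2]*1000
m=(abs(L[...,0])<30)&(abs(L[...,1])<45)&(Z>115);print("top jar crest",np.percentile(Z[m],99),"x at crest",np.median(L[...,0][m&(Z>np.percentile(Z[m],90))]))
hsv=cv2.cvtColor(c["image"],cv2.COLOR_BGR2HSV)
# lower front jar crest
m=(L[...,0]>20)&(L[...,0]<50)&(abs(L[...,1])<45)
print("front jar z 98%",np.percentile(Z[m&(L[...,0]>24)],[50,90,98]))
# side wall rim and back wall of scoop
m=(L[...,1]<-55)&(L[...,1]>-66)&(abs(L[...,0])<55)&(Z>65)
P=np.c_[L[m],Z[m]]
for lo in range(-55,55,15):
    q=P[(P[:,0]>lo)&(P[:,0]<lo+15)]
    if len(q)>3: print(lo,len(q),np.percentile(q[:,2],[10,50,90]).round(1))
E
```

```text
t 11.8 tcp [592.   74.5 175.2] yaw -9.31 tilt 0.01 w 22.7 F [ 0.4 -0.6 -4.2] q [ 0.07  0.55 -0.42  1.73  0.27  0.92 -0.63]
shift tool mm [ 0.3 -0.1  0.7] twist 0.0007
top jar crest 531.2508192594617 x at crest -6.549524145350176
front jar z 98% [ 92.78817031 102.69093045 104.65781226]
-55 38 [ 69.8  82.8 123.5]
-40 49 [ 69.5  82.3 121.8]
-25 37 [67.2 78.4 82.9]
-10 34 [67.2 77.1 84.1]
5 34 [67.8 77.4 82.9]
20 33 [69.5 78.7 82.7]
35 37 [67.9 76.3 84. ]
50 15 [68.2 75.4 82.8]
```

View pics/scene7.png

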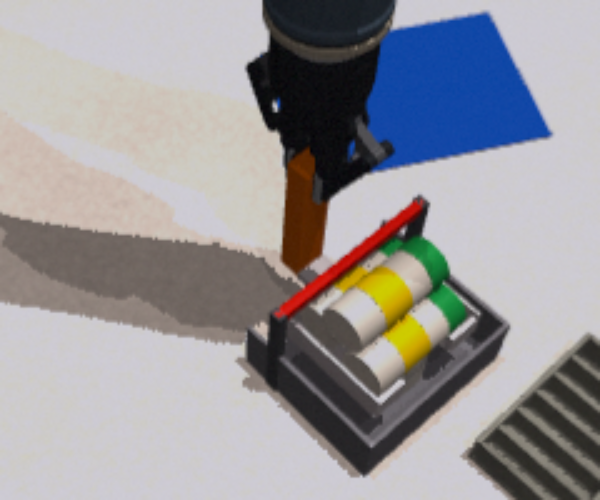

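Emit:
play_rows(steps=[{"fingers":10,"translation":[0,0,-3],"twist":0},{"fingers":10,"translation":[0,0,-5],"twist":0},{"fingers":10,"translation":[0,0,-6],"twist":0},{"fingers":10,"translation":[0,0,-7],"twist":0},{"fingers":10,"translation":[0,0,-7],"twist":0}])

```text
t: 12.48
tool_pos: [0.5639, 0.0791, 0.1754]
orientation: [0.458, -0.539, 0.539, -0.458]
force: [-0.3, -0.3, -5.4]
width: 0.023
```

Emit:
play_rows(steps=[{"fingers":10,"translation":[0,0,-7],"twist":0},{"fingers":10,"translation":[0,0,-7],"twist":0},{"fingers":10,"translation":[0,0,-7],"twist":0},{"fingers":10,"translation":[0,0,-7],"twist":0},{"fingers":10,"translation":[0,0,-7],"twist":0}])

```text
t: 13.1
tool_pos: [0.5295, 0.0848, 0.1754]
orientation: [0.458, -0.539, 0.539, -0.458]
force: [-0.3, -0.3, -3.5]
width: 0.0227
```

```bash
python3 - <<'E'
from h import *
need(handle_for_pan(TRAY,-.14),.1753,TRAY[1])
c=imaging.read_camera('scene');cv2.imwrite('pics/scene8.png',cv2.resize(c['image'][130:330,220:460],None,fx=2.5,fy=2.5))
E
```

```text
t 13.1 tcp [529.5  84.8 175.4] yaw -9.31 tilt 0.01 w 22.7 F [-0.3 -0.3 -3.5] q [ 0.05  0.47 -0.44  1.88  0.26  0.85 -0.67]
shift tool mm [  0.3   0.1 -75.9] twist 0.0007
```

View pics/scene8.png

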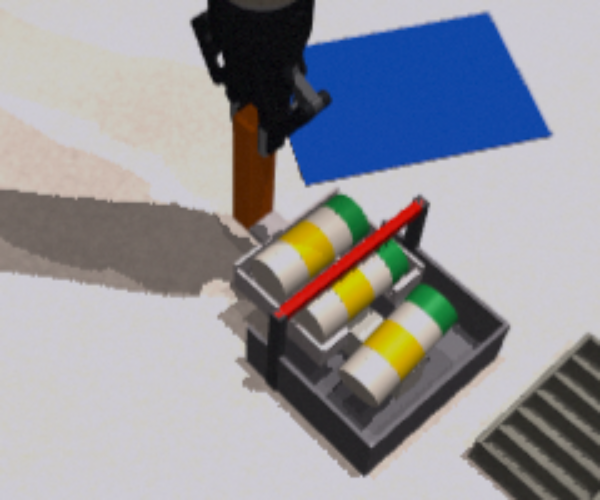

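The top jar lies in the tray on the cradle (around (400,345) in the crop) and two are level in the pan (around (335,265)). I'll draw the scoop clear.

Emit:
play_rows(steps=[{"fingers":10,"translation":[0,0,-4],"twist":0},{"fingers":10,"translation":[0,0,-8],"twist":0},{"fingers":10,"translation":[0,0,-9],"twist":0},{"fingers":10,"translation":[0,0,-9],"twist":0},{"fingers":10,"translation":[0,0,-9],"twist":0}])

```text
t: 13.78
tool_pos: [0.4907, 0.0911, 0.1754]
orientation: [0.458, -0.539, 0.539, -0.458]
force: [-0.9, 1.2, -2.7]
width: 0.0231
```

Emit:
play_rows(steps=[{"fingers":10,"translation":[0,0,-9],"twist":0},{"fingers":10,"translation":[0,0,-9],"twist":0},{"fingers":10,"translation":[0,0,-9],"twist":0},{"fingers":10,"translation":[0,0,-7],"twist":0},{"fingers":10,"translation":[0,0,-3],"twist":0}])

```text
t: 14.4
tool_pos: [0.4545, 0.097, 0.1754]
orientation: [0.458, -0.539, 0.539, -0.458]
force: [-0.4, -0.7, -3.9]
width: 0.0229
```

```bash
python3 - <<'E'
from h import *
print(handle_for_pan(MAT,0))
need(handle_for_pan(MAT,0),.1753,MAT[1])
c=imaging.read_camera('scene');cv2.imwrite('pics/scene9.png',cv2.resize(c['image'][130:330,220:460],None,fx=2.5,fy=2.5))
E
```

```text
[0.47321137 0.26037475]
t 14.4 tcp [454.5  97.  175.4] yaw -9.3 tilt 0.01 w 22.9 F [-0.4 -0.7 -3.9] q [ 0.03  0.38 -0.46  2.05  0.24  0.76 -0.74]
shift tool mm [-1.642e+02  1.000e-01 -7.900e+00] twist -1.0777
```

View pics/scene9.png

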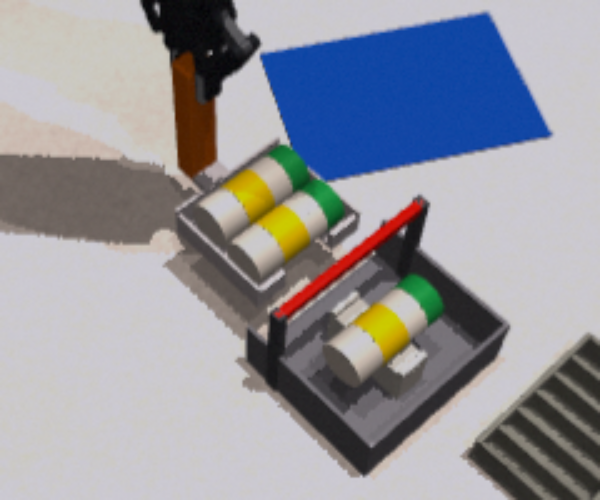

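Emit:
play_rows(steps=[{"fingers":10,"translation":[0,-5,0],"twist":0},{"fingers":10,"translation":[0,-10,0],"twist":0},{"fingers":10,"translation":[0,-12,0],"twist":0},{"fingers":10,"translation":[0,-8,0],"twist":0},{"fingers":10,"translation":[0,-4,0],"twist":0}])

```text
t: 15.08
tool_pos: [0.4551, 0.097, 0.2151]
orientation: [0.457, -0.539, 0.539, -0.458]
force: [0.4, 0.3, -4.7]
width: 0.0229
```

Emit:
play_rows(steps=[{"fingers":10,"translation":[-5,0,0],"twist":0},{"fingers":10,"translation":[-11,0,0],"twist":0},{"fingers":10,"translation":[-17,0,-1],"twist":0},{"fingers":10,"translation":[-20,0,-1],"twist":0},{"fingers":10,"translation":[-22,0,-1],"twist":0}])

```text
t: 15.7
tool_pos: [0.464, 0.1734, 0.2141]
orientation: [-0.458, 0.539, -0.539, 0.458]
force: [0.2, 0.5, -3.5]
width: 0.0225
```

Emit:
play_rows(steps=[{"fingers":10,"translation":[-22,0,-1],"twist":0},{"fingers":10,"translation":[-22,0,-1],"twist":0},{"fingers":10,"translation":[-20,0,-1],"twist":0},{"fingers":10,"translation":[-15,0,-1],"twist":0},{"fingers":10,"translation":[-8,0,-1],"twist":0}])

```text
t: 16.32
tool_pos: [0.4731, 0.2592, 0.2142]
orientation: [-0.458, 0.539, -0.539, 0.458]
force: [-0.7, -0.0, -4.2]
width: 0.0226
```

Emit:
play_rows(steps=[{"fingers":10,"translation":[-2,0,0],"twist":-0.03},{"fingers":10,"translation":[0,0,0],"twist":-0.07},{"fingers":10,"translation":[0,0,0],"twist":-0.1},{"fingers":10,"translation":[0,0,0],"twist":-0.12},{"fingers":10,"translation":[0,0,0],"twist":-0.12}])

```text
t: 16.95
tool_pos: [0.4737, 0.259, 0.2143]
orientation: [0.565, -0.425, 0.425, -0.565]
force: [0.6, -0.1, -2.5]
width: 0.0225
```

Emit:
play_rows(steps=[{"fingers":10,"translation":[0,0,0],"twist":-0.12},{"fingers":10,"translation":[0,0,0],"twist":-0.12},{"fingers":10,"translation":[0,0,0],"twist":-0.12},{"fingers":10,"translation":[0,0,0],"twist":-0.1},{"fingers":10,"translation":[0,0,0],"twist":-0.08}])

```text
t: 17.58
tool_pos: [0.4738, 0.2589, 0.2143]
orientation: [0.658, -0.259, 0.259, -0.658]
force: [-0.1, 0.3, -2.7]
width: 0.0226
```

Emit:
play_rows(steps=[{"fingers":10,"translation":[0,0,0],"twist":-0.06},{"fingers":10,"translation":[0,0,0],"twist":-0.03},{"fingers":10,"translation":[0,0,0],"twist":0},{"fingers":10,"translation":[0,0,0],"twist":0},{"fingers":10,"translation":[0,0,0],"twist":0}])

```text
t: 18.2
tool_pos: [0.4735, 0.26, 0.2144]
orientation: [0.669, -0.23, 0.23, -0.669]
force: [-0.6, 0.4, -4.6]
width: 0.0232
```

```bash
python3 - <<'E'
from h import *
need(handle_for_pan(MAT,0),.1225,MAT[1])
c=imaging.read_camera('scene');cv2.imwrite('pics/scene10.png',cv2.resize(c['image'][60:330,220:520],None,fx=2,fy=2))
E
```

```text
t 18.2 tcp [473.5 260.  214.4] yaw 51.98 tilt 0.01 w 23.2 F [-0.6  0.4 -4.6] q [-0.07  0.49 -0.77  1.82  0.4   1.   -0.09]
shift tool mm [-0.5 91.9  0.1] twist -0.0083
```

View pics/scene10.png

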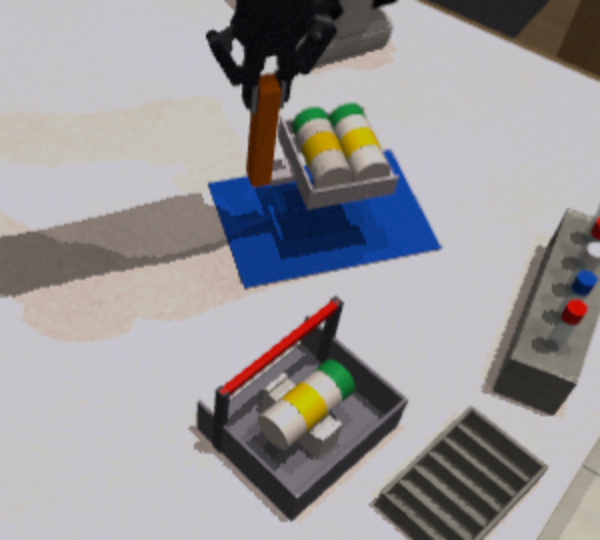

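Emit:
play_rows(steps=[{"fingers":10,"translation":[0,8,0],"twist":0},{"fingers":10,"translation":[0,18,0],"twist":0},{"fingers":10,"translation":[0,22,0],"twist":0},{"fingers":10,"translation":[0,20,0],"twist":0},{"fingers":10,"translation":[0,14,0],"twist":0}])

```text
t: 18.88
tool_pos: [0.4732, 0.2598, 0.131]
orientation: [0.669, -0.23, 0.23, -0.668]
force: [0.3, 0.0, -3.3]
width: 0.0222
```

Emit:
play_rows(steps=[{"fingers":10,"translation":[0,4,0],"twist":0},{"fingers":10,"translation":[0,2,0],"twist":0},{"fingers":10,"translation":[0,2,0],"twist":0},{"fingers":10,"translation":[0,1,0],"twist":0},{"fingers":10,"translation":[0,0,0],"twist":0}])

```text
t: 19.5
tool_pos: [0.4736, 0.2601, 0.1235]
orientation: [-0.669, 0.23, -0.23, 0.669]
force: [0.2, -0.4, -2.2]
width: 0.0224
```

```bash
python3 - <<'E'
from h import *
need(handle_for_pan(MAT,0),.1223,MAT[1])
E
```

```text
t 19.5 tcp [473.6 260.1 123.5] yaw 51.99 tilt 0.02 w 22.4 F [ 0.2 -0.4 -2.2] q [-0.13  0.59 -0.69  1.92  0.51  0.81 -0.2 ]
shift tool mm [-0.5  1.2 -0. ] twist -0.008
```

Emit:
play_rows(steps=[{"fingers":10,"translation":[0,0.5,0],"twist":0},{"fingers":10,"translation":[0,0.5,0],"twist":0},{"fingers":10,"translation":[0,0.3,0],"twist":0},{"fingers":10,"translation":[0,0,0],"twist":0},{"fingers":10,"translation":[0,0,0],"twist":0}])

```text
t: 20.12
tool_pos: [0.4735, 0.26, 0.1224]
orientation: [0.669, -0.23, 0.23, -0.669]
force: [-2.9, -4.0, 5.8]
width: 0.0228
```

```bash
python3 - <<'E'
from h import *
need(handle_for_pan(MAT,0),.1223,MAT[1])
E
```

```text
t 20.12 tcp [473.5 260.  122.4] yaw 51.99 tilt 0.02 w 22.8 F [-2.9 -4.   5.8] q [-0.13  0.59 -0.69  1.92  0.52  0.81 -0.2 ]
shift tool mm [-0.5  0.1  0.1] twist -0.008
```

Emit:
play_rows(steps=[{"fingers":26,"translation":[0,0,0],"twist":0},{"fingers":30,"translation":[0,0,0],"twist":0},{"fingers":40,"translation":[0,0,0],"twist":0},{"fingers":55,"translation":[0,0,0],"twist":0},{"fingers":70,"translation":[0,0,0],"twist":0}])

```text
t: 20.75
tool_pos: [0.4736, 0.2601, 0.122]
orientation: [-0.669, 0.23, -0.23, 0.669]
force: [0.4, -0.0, 0.2]
width: 0.0697
```

Emit:
play_rows(steps=[{"fingers":75,"translation":[0,0,0],"twist":0},{"fingers":75,"translation":[0,0,0],"twist":0},{"fingers":75,"translation":[0,0,0],"twist":0},{"fingers":75,"translation":[0,0,0],"twist":0},{"fingers":75,"translation":[0,0,0],"twist":0}])

```text
t: 21.38
tool_pos: [0.4735, 0.2601, 0.122]
orientation: [-0.669, 0.23, -0.23, 0.669]
force: [0.4, -0.6, 0.7]
width: 0.0752
```

```bash
python3 - <<'E'
from h import *
need(handle_for_pan(MAT,0),.26,MAT[1])
c=imaging.read_camera('scene');cv2.imwrite('pics/scene11.png',cv2.resize(c['image'][60:330,220:520],None,fx=2,fy=2))
E
```

```text
t 21.38 tcp [473.5 260.1 122. ] yaw 51.99 tilt 0.0 w 75.2 F [ 0.4 -0.6  0.7] q [-0.13  0.59 -0.69  1.92  0.52  0.81 -0.2 ]
shift tool mm [  -0.4 -138.     0. ] twist -0.008
```

View pics/scene11.png

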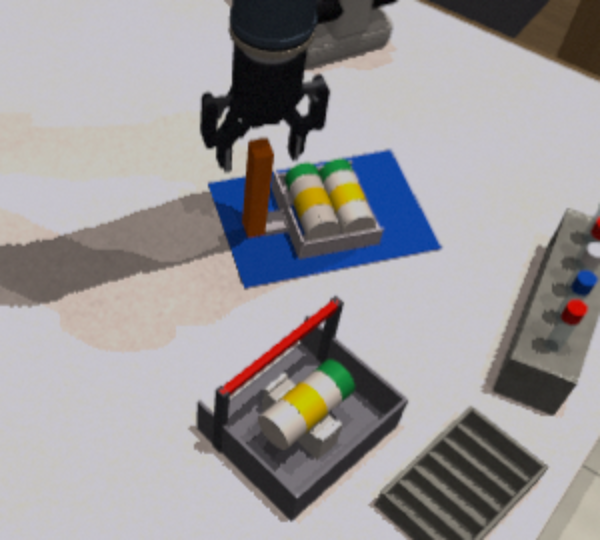

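Emit:
play_rows(steps=[{"fingers":75,"translation":[0,-12,0],"twist":0},{"fingers":75,"translation":[0,-25,0],"twist":0},{"fingers":75,"translation":[0,-35,0],"twist":0},{"fingers":75,"translation":[0,-35,0],"twist":0},{"fingers":75,"translation":[0,-25,0],"twist":0}])

```text
t: 22.05
tool_pos: [0.4736, 0.2605, 0.2565]
orientation: [-0.668, 0.23, -0.231, 0.669]
force: [-0.1, 0.6, -0.6]
width: 0.0751
```

Emit:
play_rows(steps=[{"fingers":75,"translation":[0,-10,0],"twist":0},{"fingers":75,"translation":[0,0,0],"twist":0},{"fingers":75,"translation":[0,0,0],"twist":0},{"fingers":75,"translation":[0,0,0],"twist":0},{"fingers":75,"translation":[0,0,0],"twist":0}])

```text
t: 22.68
tool_pos: [0.4733, 0.26, 0.2634]
orientation: [0.669, -0.23, 0.23, -0.668]
force: [-0.3, -0.3, -0.5]
width: 0.0755
```

```bash
python3 - <<'E'
from h import *
need(handle_for_pan(MAT,0),.26,MAT[1])
c=imaging.read_camera('scene');cv2.imwrite('pics/scene12.png',cv2.resize(c['image'][60:330,220:520],None,fx=2,fy=2))
o,a=MAT;U=np.stack([dirv(a),dirv(a+np.pi/2)],1)
X=cloud(c);L=(X[...,:2]-o)@U*1000;Z=X[...,2]*1000
m=(abs(L[...,0])<72)&(abs(L[...,1])<80)&(Z>12)&(Z<70)
P=np.c_[L[m],Z[m]];print("pan+jars in mat frame",rect(P/1000)[:3],P.min(0),P.max(0),np.percentile(P[:,2],[50,90,99]))
for x in(-22,22):
  for y in(-35,0,35):
    q=(abs(L[...,0]-x)<8)&(abs(L[...,1]-y)<8)&(Z>10)&(Z<100);print(x,y,np.percentile(Z[q],95).round(1))
o,a=TRAY;U=np.stack([dirv(a),dirv(a+np.pi/2)],1);L=(X[...,:2]-o)@U*1000
q=(abs(L[...,0])<60)&(abs(L[...,1])<60)&(Z>62)&(Z<105)&(L[...,0]>-30);print("tray jar",np.median(L[q],0),np.percentile(Z[q],98))
E
```

```text
t 22.68 tcp [473.3 260.  263.4] yaw 52.01 tilt 0.06 w 75.5 F [-0.3 -0.3 -0.5] q [-0.05  0.44 -0.8   1.74  0.35  1.11 -0.04]
shift tool mm [-0.3  3.4  0.2] twist -0.0077
pan+jars in mat frame (array([-7.3, -4.3]), array([124.9, 128.1]), 88.65) [-71.41585731 -67.30395039  12.10097716] [56.69152082 59.20851987 54.43316405] [41.03906437 50.13918465 52.30797425]
-22 -35 51.7
-22 0 52.0
-22 35 52.6
22 -35 51.8
22 0 51.9
22 35 52.0
tray jar [11.29747494 -9.76430654] 91.2125404333428
```

View pics/scene12.png

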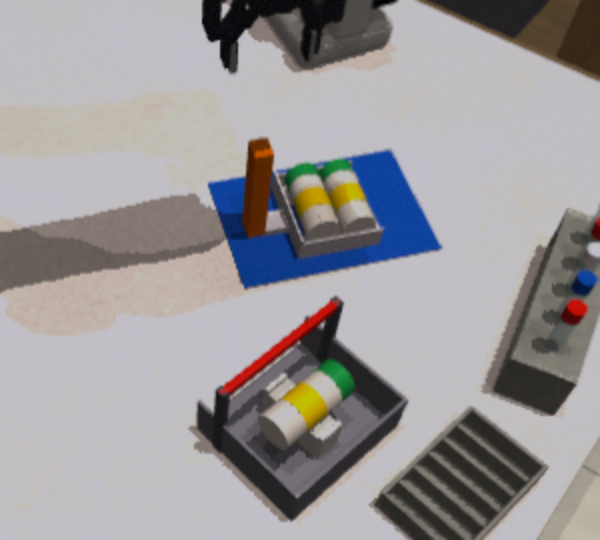

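```bash
python3 -c "
from cell import ctrl
print(ctrl.close_job())"
```

```text
the job is handed in; nothing more can be done
None
```

I finished the task and handed it in at about 22.7 s of the 53 s allowed. The system gave no verdict.

I gripped the orange handle at 110 N and slid the fork under the heap. I lifted all three jars until the pan floor was 60 mm above the bench, then drew the scoop back level. The bar knocked the top jar back into the tray. I set the scoop down on the mat, let go and backed the gripper off.

Last checks, all from the scene camera except the force reading:
- **Jars in the scoop:** both tops read about 52 mm high against 51 mm expected, so they lie level and the scoop is flat.
- **Scoop on the mat:** the pan's front edge puts its middle within a few mm of the mat's centre.
- **Third jar:** it lies on the tray's cradle, with its top at about 91 mm, so its centre is at about 69 mm.
- **Gripper:** it is 14 cm above where it let go, touching nothing, with the force reading near zero.

None of these checks failed. The two cameras disagreed by up to 4 mm on the strike bar's sideways position, but the bar ends were partly hidden. The fork still went in centred, so it did no harm.

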